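Wedge the rocking balance

ROBOT

A 7-joint arm with a two-finger parallel gripper is mounted at the origin on a cart in front of the work surface, level with it; the furniture and walls round the work are solid. World frame = base frame: x ahead of the robot, y to its left, z up, the work surface at z = 0. Lengths are in mm, angles in rad, forces in N, time in s.
With the tool pointing down it reaches from about 350 to 900 mm from the base axis. Payload 7.2 kg.
Tool frame: the origin (TCP) lies midway between the tips of the shut fingers; the grasp point (between the pads) lies 19 mm behind it; z points along the fingers, y is the line along which they close (so a half turn about z gives the same grasp; the last joint's range is limited). The gripper opens to 88 mm and grips with 3 to 60 N. Pads are 20 mm wide; open, the fingers measure 115 mm over their backs; the gripper's body (75 mm by 178 mm) begins 61 mm behind the grasp point.
Start: joints at [1.135, 0.411, -0.013, 1.596, 0.006, 1.134, -0.082], TCP at [224.716, -583.208, 222.653] pointing down, gripper open.
Joint ranges: [-2.95, 2.95], [-0.29, 1.99], [-1.47, 1.44], [0.14, 2.54], [-1.03, 4.17], [0.13, 1.85], [-2.86, 2.86]. Speed limits (rad/s): [2.39, 2.39, 3.01, 3.01, 3.14, 3.14, 3.14].

INTERFACE

Orientations are given as a unit quaternion [w, x, y, z].
In Python, from plant import read_state, grab_frame, camera_info, finish_job gives the robot as it stands.
- The arm moves only by the tool carry_out, never from a script. Its argument "targets" is a list of rows, each a list of 2 entries, a list of its own where there are three numbers: the shift along the world's x, y, z in mm, then the turn, a rotation vector about the world's x, y, z in rad. In form: [[[dx, dy, dz], [rx, ry, rz]], ...]. A call has exactly 10 rows; each row shifts and turns the commanded pose from where the row before left it; what a row does not reach is not made up. A row lasts 1/12 s, in which the tool goes at most 41.7 mm and 7.16 degrees, less where a joint would pass 70% of its speed; a pose out of reach is approached as far as the arm can. A call is refused whole if a number of a shift passes 41.7 or a number of a turn 0.125, either way. A call with a gripper value outside its range is refused whole. "grip" is the finger opening in mm, from 0 to 87.8, set as the call begins (left out, the last holds). The fingers move at their own pace and stop on an object; "force" is the grip in N (left out, the last holds). Time passes only in rows, so rows that do not move let the fingers close, or fill a call up. It gives the time, the measured TCP pose, the force, the opening and the grip force at its end, in the units of the state.
- read_state(): the state, without advancing time (a new reading comes with each control period).
- grab_frame(name): name is "scene" or "top" or "wrist"; returns (picture, depth): 384x512x3 uint8, blue, green, red; 384x512 float32, mm along the optical axis (not along the pixel's ray), 0 where there is no reading.
- camera_info(name): a dict with "intrinsics" (3x3 intrinsics, pixels), "R" (3x3) and "t" (3): a world point X has camera coordinates R X + t; the wrist camera has in their place "T_tool_cam" (4x4, takes a point from camera to tool coordinates, whose origin is the TCP and whose axes are the flange's). Camera axes: x right, y down, z forward; pixel columns grow to the right and rows downward; lengths in mm; the calibration is good to about 2 mm. A picture is of the moment at which its call begins: read the wrist's pose just before it. camera_info takes no time and is no camera call.
- finish_job(): hands the job in; it is judged then, once.
The state is a dict: "time_s": time; "joint_positions": joint angles; "qvel": joint speeds; "joint_efforts": joint torques, N m; "eef_pos": TCP position; "tool_rot": TCP orientation; "ft_force": force on the tool from outside, world axes, zero at the start; "moment": the same for the moment, N m; "width": opening from 0.0 (shut) to 1.0 (fully open); "grip_force": force on a finger pad.
Only numpy, scipy, OpenCV 4.12 (cv2) and the standard library are available. Lean on these libraries where they do the work, as an engineer would, in place of code of your own. Each camera call takes 0.05 s, during which the arm holds its last target. There are 200 camera calls.

TASK

The bench balance rocks because its front left foot is screwed up short and seized. Press that corner down with the fingertips to feel it rock, then push the grey plastic wedge across the table, thin end first, under that foot until it is snug and the balance stands level and no longer rocks, and press the corner once more to make sure. Pick nothing up, do not touch the weighing pan, do not shove the balance out of its place and leave the other things alone.

Things in the scene. Friction and masses are not known exactly. Their poses are not given: they have to be found in the camera images.
- balance: White compact bench balance, loose, about 1.3 kg; housing 190 (x) x 170 (y) mm, its flat top 52 mm and underside 18 mm above the table; four round feet 18 mm wide at x = +-72, y = +-62 mm. Origin: centre of the footprint at table level; -x is its front (display and keys, towards the robot), +y its left. It stands level on three feet; the front left one is short and seized.
- corner (a point): Point on the flat top of the balance's housing right above the short front left foot, 23 mm in from the front and left edges; 52 mm above the table when level. Here to press: 1 to 3 N down tips the balance about its other diagonal until the short foot meets the table, 4 to 8 mm lower.
- foot (a point): Point on the axis of the short front left foot (balance x = -72, y = +62), at table level when the balance stands level. The foot's rubber pad, 18 mm wide with a flat sole 10 mm wide, ends 4 to 8 mm above this point: the gap differs every time and cannot be seen from above.
- pan: Round steel weighing pan, 112 mm across, on top of the balance, its centre 28 mm behind the balance's origin, top 59 mm above the table. Not to be touched.
- wedge: Loose grey plastic levelling wedge, 90 long, 36 wide, 30 g, lying on the table left of the balance. Origin: centre of its underside; +x points to the thin end. Its ribbed top falls evenly from 14 mm at the flat upright heel (x = -45) to 2 mm at the thin end (x = +45). Slides freely (friction about 0.35) until it takes up the foot; then 1 to 4 N makes it snug (more jacks the corner up); it stays where left.
- vial: Small white capped vial, 21 x 21 x 45 mm, standing in front of the balance; origin under its centre. Bystander.
- dish: Small petri dish, 59 mm across, 12 mm high, in front of the balance; origin under its centre. Bystander.
- forceps: Steel forceps, 13 x 125 x 10 mm, lying to the left of the work; origin under the centre. Bystander.
- timer: White timer, 61 x 61 x 21 mm, lying on the left; origin under its centre. Bystander.
Things that resemble listed ones, but are neither listed nor needed, are in the scene too. There is more than one size of the wedge; the one meant has the size given above.

How it is judged:
By the outcome, as a careful person would: the job done as asked, in the order asked, and still so for the second after the job is handed in, with the robot touching nothing.
It also fails if it takes over 61 s, if anything falls off the work surface, if the arm or the gripper's body presses on something with over 40 N, if the wrist force passes 120 N, or if a joint passes its speed limit or range.

## Working session

There is one attempt and no reset: what is moved stays moved. The work goes in short steps, Python scripts to look and compute and a tool call to move; the robot and the scene stay as the last step left them, time stands still between calls to the robot, and variables do not carry over. Pictures are saved under pics/ and viewed, at most 10 in all, crops included, and the job is handed in when it is done.

Besides the shell and the picture viewer there is one more tool, called after "Call:" by a JSON object that holds its "op" and its "data". carry_out: Moves the arm, as the interface text tells. Its arguments: {"type":"object","properties":{"targets":{"type":"array"},"grip":{"type":"number"},"force":{"type":"number"}},"required":["targets"]}

```bash
ls; mkdir -p pics; python3 - <<'E'
from plant import *
import cv2,numpy as np
s=read_state();print({k:np.round(v,3).tolist() for k,v in s.items()})
for n in("top","scene"):
    p,d=grab_frame(n);cv2.imwrite(f"pics/{n}0.png",p);np.save(f"pics/{n}0.npy",d)
    c=camera_info(n);print(n,{k:np.round(v,3).tolist() for k,v in c.items()})
print(camera_info("wrist"))
E
```

```text
pics
{'time_s': 0.0, 'joint_positions': [1.135, 0.412, -0.013, 1.597, 0.006, 1.134, -0.082], 'qvel': [-0.001, -0.001, -0.001, 0.001, -0.0, -0.001, -0.0], 'joint_efforts': [0.0, -58.795, 0.642, -29.107, -0.054, 0.018, 0.0], 'eef_pos': [224.538, -582.745, 221.826], 'tool_rot': [-0.001, 0.983, 0.183, -0.0], 'ft_force': [0.371, 0.771, -0.114], 'moment': [-0.019, 0.069, -0.04], 'grip_force': 0.0, 'width': 0.999}
top {'intrinsics': [[413.522, 0.0, 249.774], [0.0, 413.522, 190.511], [0.0, 0.0, 1.0]], 'R': [[-0.009, -1.0, 0.015], [-0.985, 0.006, -0.175], [0.175, -0.016, -0.984]], 't': [-247.106, 491.713, 921.185]}
scene {'intrinsics': [[406.25, 0.0, 255.619], [0.0, 406.25, 189.53], [0.0, 0.0, 1.0]], 'R': [[0.7, -0.714, -0.024], [-0.429, -0.393, -0.813], [0.571, 0.58, -0.581]], 't': [-524.696, 154.357, 1014.438]}
{'intrinsics': array([[290.90404842,   0.        , 255.29511005],
       [  0.        , 290.90404842, 194.25049119],
       [  0.        ,   0.        ,   1.        ]]), 'T_tool_cam': array([[ 1.00284091e-04, -9.60058332e-01, -2.79799908e-01,
         7.76467047e+01],
       [ 9.99999800e-01, -7.85739222e-05,  6.28018859e-04,
        -4.65604369e-01],
       [-6.24919715e-04, -2.79799915e-01,  9.60058132e-01,
        -1.61718430e+02],
       [ 0.00000000e+00,  0.00000000e+00,  0.00000000e+00,
         1.00000000e+00]])}
```

View pics/top0.png

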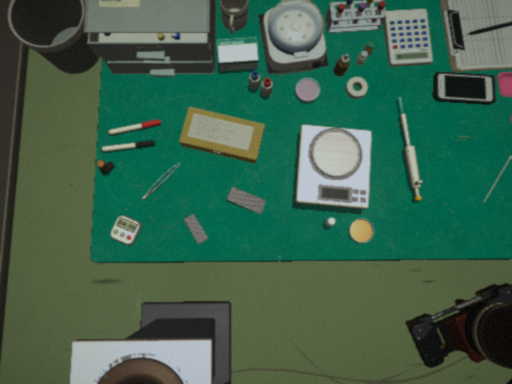

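View pics/scene0.png

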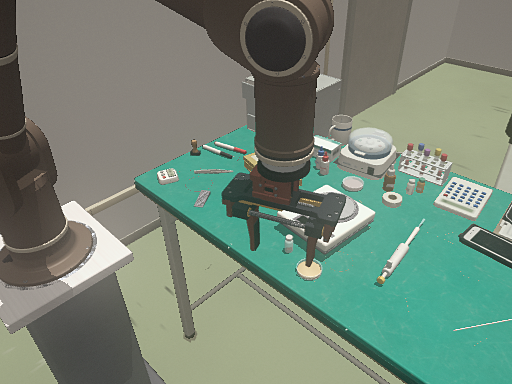

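The top view shows the balance at (335,166) with its display towards the robot. Two grey wedges could be meant, at (246,200), about 42 px long, and at (196,229), about 33 px. The other listed things are the vial (329,222), dish (361,231), forceps (161,181) and timer (125,230). In the scene view the gripper hangs over the balance. I measure the wedges next.

```bash
cat > h.py <<'E'
from plant import *
import cv2,numpy as np
from scipy.spatial.transform import Rotation as Ro
def cam(n,s=None):
    c=camera_info(n);K=np.array(c["intrinsics"])
    if n=="wrist":
        T=np.array(c["T_tool_cam"]);q=s["tool_rot"];Rt=Ro.from_quat([q[1],q[2],q[3],q[0]]).as_matrix()
        A=Rt@T[:3,:3];o=Rt@T[:3,3]+np.array(s["eef_pos"])
    else:
        R=np.array(c["R"]);A=R.T;o=-R.T@np.array(c["t"])
    return K,A,o
def ray(C,px):
    K,A,o=C;px=np.atleast_2d(px).astype(float)
    return np.c_[(px-K[:2,2])/[K[0,0],K[1,1]],np.ones(len(px))]@A.T,o
def plane(C,px,z):
    r,o=ray(C,px);return o+r*((z-o[2])/r[:,2])[:,None]
def dep(C,px,d):
    r,o=ray(C,px);px=np.atleast_2d(px).astype(int);return o+r*d[px[:,1],px[:,0]][:,None]
E
python3 - <<'E'
from h import *
p=cv2.imread("pics/top0.png");d=np.load("pics/top0.npy");C=cam("top")
hsv=cv2.cvtColor(p,cv2.COLOR_BGR2HSV)
m=((hsv[...,1]<90)&(hsv[...,2]>50)).astype(np.uint8)
for cx,cy in((246,200),(196,229),(335,166),(329,222),(361,231)):
    n,l,st,ce=cv2.connectedComponentsWithStats(m)
    i=l[cy,cx]
    if i==0: print("no",cx,cy,hsv[cy,cx]);continue
    ys,xs=np.nonzero(l==i);px=np.c_[xs,ys]
    z=50 if cx==335 else 8
    w=plane(C,px,z)[:,:2].astype(np.float32);print((cx,cy),len(px),cv2.minAreaRect(w),)
    if cx<300:
        P=dep(C,px,d);c=P[:,:2].mean(0);u=np.linalg.svd(P[:,:2]-c)[2][0] if 0 else np.linalg.eigh(np.cov(P[:,:2].T))[1][:,1]
        a=(P[:,:2]-c)@u;f=np.polyfit(a,P[:,2],1);print("axis",u,"c",c,"len",np.ptp(a),"slope",f,np.round([np.median(P[(a>k)&(a<k+15),2]) for k in range(-45,45,15)],1))
t=dep(C,[(215,215),(250,225),(300,215),(290,170),(345,180)],d);print(t.round(1))
print(dep(C,[(310,185),(360,185),(305,140),(305,200),(365,200)],d).round(1))
cv2.imwrite("pics/crop0.png",cv2.resize(p[110:250,170:390],None,fx=3.5,fy=3.5,interpolation=cv2.INTER_CUBIC))
E
```

```text
(246, 200) 558 ((473.5235290527344, -241.64772033691406), (90.83175659179688, 36.920989990234375), 67.1966323852539)
axis [0.52516359 0.8510013 ] c [ 471.95861324 -241.59219104] len 119.72244572244351 slope [-0.80930295 16.07215452] [ 2.2  3.9  6.2  8.4 10.4 12.4]
(196, 229) 344 ((405.2068176269531, -121.08343505859375), (69.7597427368164, 28.188919067382812), 30.59691047668457)
axis [-0.86129665 -0.50810243] c [ 405.48602851 -120.97860266] len 69.10357113212453 slope [-0.13144674  5.38739684] [9.1 8.4 6.5 4.8 2.  0.9]
(335, 166) 5812 ((547.2778930664062, -448.7168273925781), (173.09326171875, 193.24710083007812), 84.3625717163086)
(329, 222) 79 ((419.4784851074219, -443.073486328125), (19.21722984313965, 26.247323989868164), 24.629924774169922)
no 361 231 [ 22 119 189]
[[ 4.381e+02 -1.669e+02  1.000e+00]
 [ 4.134e+02 -2.513e+02 -3.000e-01]
 [ 4.369e+02 -3.730e+02 -7.000e-01]
 [ 5.485e+02 -3.514e+02  1.200e+00]
 [ 5.124e+02 -4.739e+02  5.130e+01]]
[[ 500.4 -390.8   54.3]
 [ 500.6 -508.9   49.5]
 [ 609.9 -383.1   51.5]
 [ 465.8 -378.6   50.3]
 [ 464.7 -518.    51.7]]
```

View pics/crop0.png

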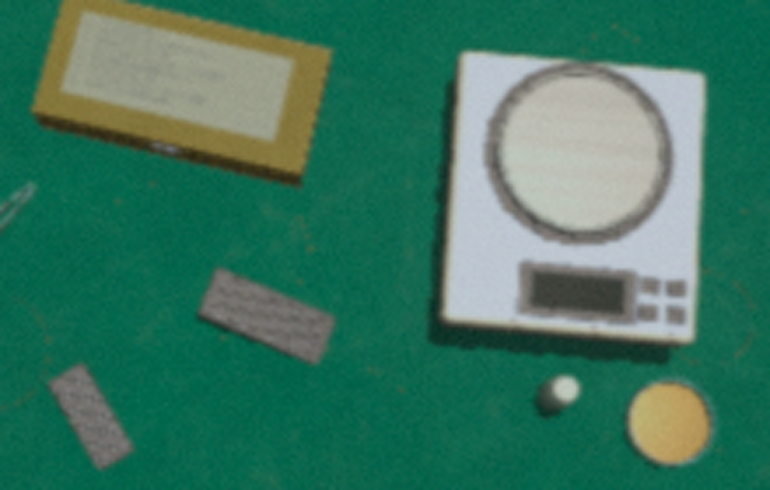

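The crop confirms the choice. The wedge at crop (265,317) measures 91 x 37 mm, with its heel at the upper left and its thin end towards the balance. The other wedge is only 70 x 28 mm. Next I bring the shut gripper to a viewpoint over the work.

Call:
{"op": "carry_out", "data": {"targets": [[[20,24,-1],[0,0,-0.046]],[[20,24,-1],[0,0,-0.046]],[[20,24,-1],[0,0,-0.046]],[[20,24,-1],[0,0,-0.046]],[[20,24,-1],[0,0,-0.046]],[[20,24,-1],[0,0,-0.046]],[[20,24,-1],[0,0,-0.046]],[[20,24,-1],[0,0,-0.046]],[[20,24,-1],[0,0,-0.046]],[[20,24,-1],[0,0,-0.046]]], "grip": 0}}

```text
time_s: 0.93
eef_pos: [425.3, -341.8, 212.4]
tool_rot: [-0.0, 0.999, -0.047, -0.0]
ft_force: [-0.4, 0.3, 0.3]
width: 0.277
grip_force: 0.0
```

```bash
cat > w.py <<'E'
from h import *
import sys
name=sys.argv[1]
s=read_state();p,d=grab_frame("wrist");C=cam("wrist",s)
print("t",s["time_s"],"tcp",np.round(s["eef_pos"],1),"q",np.round(s["tool_rot"],3),"F",np.round(s["ft_force"],2))
cv2.imwrite(f"pics/{name}.png",p);np.save(f"pics/{name}.npy",d)
hsv=cv2.cvtColor(p,cv2.COLOR_BGR2HSV)
m=((hsv[...,1]<90)&(hsv[...,2]>50)).astype(np.uint8)
n,l,st,ce=cv2.connectedComponentsWithStats(m)
for i in range(1,n):
    if st[i,4]<250: continue
    ys,xs=np.nonzero(l==i);px=np.c_[xs,ys];P=dep(C,px,d);zz=np.median(P[:,2])
    if zz>100 : continue
    r=cv2.minAreaRect(plane(C,px,zz)[:,:2].astype(np.float32))
    print(i,"px",ce[i].round(),st[i,4],"z",zz.round(1),"rect",np.round(r[0],1),np.round(r[1],1),round(r[2],1))
E
python3 w.py w1
```

```text
t 0.9333 tcp [ 425.3 -341.8  212.4] q [-0.     0.999 -0.047 -0.   ] F [-0.39  0.3   0.32]
1 px [90. 11.] 3125 z 40.9 rect [ 609.6 -177. ] [151.2  28.6] 84.6
5 px [348.  71.] 24034 z 52.6 rect [ 524.5 -445.8] [168.  140.9] 84.3
6 px [509.  44.] 533 z 12.2 rect [ 544.1 -639.2] [93.8  5.7] 8.4
28 px [94. 46.] 306 z 16.7 rect [ 588.3 -173.2] [197.8   4.6] 76.0
84 px [ 11. 100.] 456 z 3.1 rect [540.2 -50.6] [15.8 79.5] 49.5
116 px [171. 141.] 2212 z 7.8 rect [ 471.5 -240.9] [92.8 42.2] 68.2
147 px [388. 176.] 650 z 6.4 rect [ 397.8 -518.7] [63.8 59.3] 43.3
153 px [335. 174.] 374 z 34.8 rect [ 419.8 -436. ] [31.8 19.7] 41.5
174 px [ 91. 200.] 1144 z 5.7 rect [ 405.9 -121.6] [70.2 32.8] 32.6
195 px [420. 252.] 10501 z -822.8 rect [-238.4 -961.5] [984.6 376.7] 89.8
198 px [255. 266.] 2413 z -823.1 rect [-185.2 -282.2] [237.6 284.5] 84.6
200 px [ 93. 268.] 4445 z -821.6 rect [-153.5  380.8] [826.3 205.6] 90.0
210 px [256. 327.] 4864 z -585.0 rect [-331.4 -268.6] [393.6 296.2] 84.6
276 px [ 73. 358.] 1506 z -1.7 rect [148.1 -20.5] [90.  58.1] 84.6
```

View pics/w1.png

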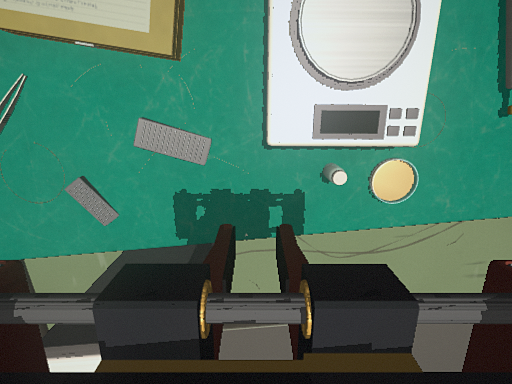

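The wrist view shows the balance's front left corner at (268,146), the wedge at (172,141), the vial at (335,174) and the dish at (394,180). This agrees with the top view to 2 mm. It puts the corner and foot at about (483,-380) with the balance turned by -5.7°, and the wedge at (472,-241) heading -112°. Next I press the corner.

Call:
{"op": "carry_out", "data": {"targets": [[[10,-6,-15],[0,0,0]],[[10,-6,-20],[0,0,0]],[[10,-6,-20],[0,0,0]],[[10,-6,-20],[0,0,0]],[[10,-6,-20],[0,0,0]],[[8,-8,-20],[0,0,0]],[[0,0,-20],[0,0,0]],[[0,0,-10],[0,0,0]],[[0,0,-7],[0,0,0]],[[0,0,0],[0,0,0]]], "grip": 0}}

```text
time_s: 1.82
eef_pos: [481.7, -380.6, 59.3]
tool_rot: [-0.001, 0.999, -0.046, -0.001]
ft_force: [0.6, 0.3, 0.3]
width: 0.008
grip_force: 0.0
```

Call:
{"op": "carry_out", "data": {"targets": [[[0,0,-1],[0,0,0]],[[0,0,-1],[0,0,0]],[[0,0,-1],[0,0,0]],[[0,0,-1],[0,0,0]],[[0,0,-1],[0,0,0]],[[0,0,-1],[0,0,0]],[[0,0,-1],[0,0,0]],[[0,0,0],[0,0,0]],[[0,0,0],[0,0,0]],[[0,0,0],[0,0,0]]]}}

```text
time_s: 2.65
eef_pos: [482.7, -381.2, 53.6]
tool_rot: [-0.0, 0.999, -0.046, -0.0]
ft_force: [0.6, 0.8, -0.4]
width: 0.005
grip_force: 0.0
```

Call:
{"op": "carry_out", "data": {"targets": [[[0,0,-0.5],[0,0,0]],[[0,0,-0.5],[0,0,0]],[[0,0,-0.5],[0,0,0]],[[0,0,-0.5],[0,0,0]],[[0,0,-0.5],[0,0,0]],[[0,0,-0.5],[0,0,0]],[[0,0,0],[0,0,0]],[[0,0,0],[0,0,0]],[[0,0,0],[0,0,0]],[[0,0,0],[0,0,0]]]}}

```text
time_s: 3.48
eef_pos: [482.8, -381.1, 50.7]
tool_rot: [-0.0, 0.999, -0.046, 0.0]
ft_force: [-1.5, 2.3, 1.8]
width: 0.004
grip_force: 1.3
```

Call:
{"op": "carry_out", "data": {"targets": [[[0,0,-0.5],[0,0,0]],[[0,0,-0.5],[0,0,0]],[[0,0,-0.5],[0,0,0]],[[0,0,-0.5],[0,0,0]],[[0,0,0],[0,0,0]],[[0,0,0],[0,0,0]],[[0,0,0],[0,0,0]],[[0,0,0],[0,0,0]],[[0,0,0],[0,0,0]],[[0,0,0],[0,0,0]]]}}

```text
time_s: 4.32
eef_pos: [482.7, -381.1, 48.6]
tool_rot: [-0.0, 0.999, -0.046, -0.0]
ft_force: [-1.6, 2.3, 3.2]
width: 0.004
grip_force: 1.7
```

Call:
{"op": "carry_out", "data": {"targets": [[[0,0,-0.5],[0,0,0]],[[0,0,-0.5],[0,0,0]],[[0,0,-0.5],[0,0,0]],[[0,0,0],[0,0,0]],[[0,0,0],[0,0,0]],[[0,0,0],[0,0,0]],[[0,0,0],[0,0,0]],[[0,0,0],[0,0,0]],[[0,0,0],[0,0,0]],[[0,0,0],[0,0,0]]]}}

```text
time_s: 5.15
eef_pos: [482.7, -381.1, 48.2]
tool_rot: [0.0, 0.999, -0.046, 0.0]
ft_force: [-5.1, 4.7, 13.4]
width: 0.006
grip_force: 6.5
```

Call:
{"op": "carry_out", "data": {"targets": [[[0,0,-0.5],[0,0,0]],[[0,0,-0.5],[0,0,0]],[[0,0,-0.5],[0,0,0]],[[0,0,0],[0,0,0]],[[0,0,0],[0,0,0]],[[0,0,0],[0,0,0]],[[0,0,0],[0,0,0]],[[0,0,0],[0,0,0]],[[0,0,0],[0,0,0]],[[0,0,0],[0,0,0]]]}}

```text
time_s: 5.98
eef_pos: [482.7, -381.1, 48.0]
tool_rot: [0.0, 0.999, -0.046, 0.0]
ft_force: [-8.4, 8.0, 24.2]
width: 0.0
grip_force: 12.1
```

The corner yielded from about 52 to 48.4 mm under 2 to 3 N, then went stiff. So it does rock, and the gap is about 4 mm. I lift off and go to the near side of the wedge. Pushing its flank first will square it up to the balance and line it up with the foot.

Call:
{"op": "carry_out", "data": {"targets": [[[0,0,3],[0,0,0]],[[0,0,10],[0,0,0]],[[0,0,20],[0,0,0]],[[0,0,20],[0,0,0]],[[-9,23,0],[0,0,0]],[[-9,23,0],[0,0,0]],[[-9,23,0],[0,0,0]],[[-9,23,0],[0,0,0]],[[-9,23,0],[0,0,0]],[[-9,23,0],[0,0,0]]]}}

```text
time_s: 6.82
eef_pos: [428.6, -242.8, 99.0]
tool_rot: [0.0, 0.999, -0.046, 0.001]
ft_force: [1.0, 0.7, -0.0]
width: 0.008
grip_force: 0.0
```

```bash
python3 w.py w2 | egrep "^t|px \[.*rect \[ ?(4|5)"
```

```text
t 6.8167 tcp [ 428.6 -242.8   99. ] q [ 0.     0.999 -0.046  0.001] F [ 1.02  0.71 -0.03]
8 px [455.  79.] 16721 z 51.5 rect [ 509.2 -391.6] [87.1 99.1] 84.7
58 px [17. 90.] 1041 z 3.1 rect [538.5 -49. ] [16.4 83.4] 47.9
79 px [248. 148.] 4335 z 8.0 rect [ 471.3 -240.2] [89.4 41.6] 67.3
120 px [485. 196.] 1266 z 30.8 rect [ 419.8 -432.9] [53.  20.1] 67.0
141 px [129. 230.] 2103 z 5.9 rect [ 406.5 -122. ] [69.5 32.3] 34.3
```

Call:
{"op": "carry_out", "data": {"targets": [[[0,0,-20],[0,0,0]],[[0,0,-20],[0,0,0]],[[0,0,-20],[0,0,0]],[[0,0,-16],[0,0,0]],[[0,0,-10],[0,0,0]],[[0,0,-6],[0,0,0]],[[0,0,-4],[0,0,0]],[[0,0,0],[0,0,0]],[[0,0,0],[0,0,0]],[[0,0,0],[0,0,0]]]}}

```text
time_s: 7.7
eef_pos: [429.3, -243.5, 3.4]
tool_rot: [0.0, 0.999, -0.046, 0.001]
ft_force: [-0.5, 0.3, 0.4]
width: 0.003
grip_force: 0.0
```

Call:
{"op": "carry_out", "data": {"targets": [[[4,-0.4,0],[0,0,0]],[[4,-0.4,0],[0,0,0]],[[4,-0.4,0],[0,0,0]],[[4,-0.4,0],[0,0,0]],[[4,-0.4,0],[0,0,0]],[[4,-0.4,0],[0,0,0]],[[4,-0.4,0],[0,0,0]],[[4,-0.4,0],[0,0,0]],[[4,-0.4,0],[0,0,0]],[[2,0,0],[0,0,0]]]}}

```text
time_s: 8.53
eef_pos: [467.4, -246.8, 2.6]
tool_rot: [0.0, 0.999, -0.046, 0.0]
ft_force: [0.1, -1.0, -0.7]
width: 0.006
grip_force: 0.1
```

```bash
python3 w.py w3 | egrep "^t|px \[.*rect \[ ?(4|5)"
```

```text
t 8.5333 tcp [ 467.4 -246.8    2.6] q [ 0.     0.999 -0.046  0.   ] F [ 0.11 -0.98 -0.65]
3 px [86. 30.] 924 z 27.4 rect [ 577.  -208.5] [119.1   7.6] 77.0
34 px [495. 185.] 5360 z 33.5 rect [ 508.1 -356. ] [99.5 22. ] 8.5
110 px [234. 196.] 10297 z 7.9 rect [ 494.5 -237. ] [90.6 46. ] 87.6
```

View pics/w3.png

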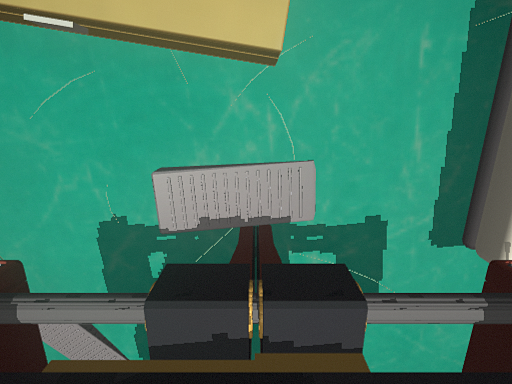

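The wedge, at (235,196), has turned to a heading of about -92° and its flank is clear of the book at the top. I back off, rise and go behind the heel, then look again.

Call:
{"op": "carry_out", "data": {"targets": [[[-10,0,0],[0,0,0]],[[-10,0,4],[0,0,0]],[[0,0,25],[0,0,0]],[[0,0,30],[0,0,0]],[[0,10,30],[0,0,0]],[[10,20,8],[0,0,0]],[[12,20,0],[0,0,0]],[[12,20,0],[0,0,0]],[[10,14,0],[0,0,0]],[[0,0,0],[0,0,0]]]}}

```text
time_s: 9.42
eef_pos: [491.4, -159.5, 100.1]
tool_rot: [-0.001, 0.999, -0.044, 0.001]
ft_force: [0.4, -0.5, -0.2]
width: 0.006
grip_force: 0.0
```

```bash
cat > wd.py <<'E'
# wedge in saved wrist picture: top outline corners via approx quad, by depth
from h import *
import sys
n=sys.argv[1]
s=read_state();p,d=grab_frame("wrist");C=cam("wrist",s);cv2.imwrite(f"pics/{n}.png",p)
print("t",s["time_s"],"tcp",np.round(s["eef_pos"],1),"F",np.round(s["ft_force"],2))
hsv=cv2.cvtColor(p,cv2.COLOR_BGR2HSV);m=((hsv[...,1]<90)&(hsv[...,2]>50)).astype(np.uint8)
k,l,st,ce=cv2.connectedComponentsWithStats(m)
for i in range(1,k):
    if st[i,4]<600 : continue
    ys,xs=np.nonzero(l==i);P=dep(C,np.c_[xs,ys],d)
    if not 2<np.median(P[:,2])<60: continue
    c=np.median(P,0);c2=cv2.findContours((l==i).astype(np.uint8),0,2)[0][0]
    q=cv2.boxPoints(cv2.minAreaRect(P[(P[:,2]>-2)&(P[:,2]<80),:2].astype(np.float32)))
    a=cv2.approxPolyDP(c2,0.03*cv2.arcLength(c2,True),True)[:,0]
    print("px",ce[i].round(),"med",c.round(1));print("  quad px",a.tolist(),"z~0:",plane(C,a,0)[:,:2].round(1).tolist(),"depthpts",dep(C,a,d).round(1).tolist())
    if c[2]<15:
        t=P[P[:,2]<15];u=np.polyfit(t[:,1],t[:,2],1);print("  zslope vs y",u.round(3))
E
python3 wd.py w4
```

```text
t 9.4167 tcp [ 491.4 -159.5  100.1] F [ 0.36 -0.51 -0.2 ]
px [279.  27.] med [ 622.3 -189.8   41. ]
  quad px [[154, 33], [367, 70], [384, 0], [156, 0]] z~0: [[635.0, -89.3], [592.0, -261.1], [642.0, -273.5], [657.8, -95.1]] depthpts [[624.3, -101.5, 41.8], [588.3, -246.3, 40.8], [630.4, -256.5, 41.3], [643.8, -106.1, 40.8]]
px [29. 70.] med [614.5  11.3  12.1]
  quad px [[60, 57], [0, 69], [0, 88], [60, 70]] z~0: [[624.2, -8.7], [619.7, 43.6], [605.1, 48.6], [614.5, -6.0]] depthpts [[622.0, -14.9, 10.3], [619.7, 43.7, -0.1], [604.4, 44.1, 5.5], [612.6, -12.6, 10.8]]
  zslope vs y [-0.015 11.836]
px [503. 183.] med [ 490.4 -360.1   32.2]
  quad px [[511, 115], [485, 212], [511, 225]] z~0: [[544.6, -386.3], [455.9, -375.6], [440.2, -402.3]] depthpts [[546.9, -365.1, 25.2], [464.7, -359.1, 20.5], [462.4, -361.4, 45.3]]
px [114. 177.] med [520.2 -31.3   5.2]
  quad px [[152, 118], [79, 227]] z~0: [[569.5, -75.3], [474.7, 14.3]] depthpts [[569.5, -75.1, -0.6], [477.7, 8.6, 8.2]]
  zslope vs y [0.046 6.517]
px [341. 182.] med [ 499.9 -235.9    7.8]
  quad px [[390, 160], [293, 165], [294, 204], [387, 198]] z~0: [[514.2, -283.3], [517.3, -195.5], [479.9, -194.5], [478.2, -281.9]] depthpts [[514.1, -283.5, -0.5], [517.6, -195.3, 1.4], [484.0, -193.2, 12.0], [478.3, -281.7, 0.5]]
  zslope vs y [ 0.124 37.2  ]
```

View pics/w4.png

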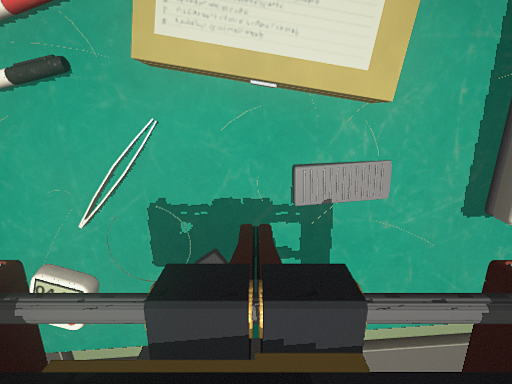

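The wedge is at (341,182), with its thin end at (496,-283) and heel at (500,-194), heading -92.7°. The flat finger back faces about -95.5°. If I push the heel with it, the wedge will square up along the line to the foot at (484,-380).

Call:
{"op": "carry_out", "data": {"targets": [[[7,-4,-20],[0,0,0]],[[6,-4,-25],[0,0,0]],[[0,0,-25],[0,0,0]],[[0,0,-15],[0,0,0]],[[0,0,-7],[0,0,0]],[[0,0,-3],[0,0,0]],[[0,-4,0],[0,0,0]],[[-0.4,-4,0],[0,0,0]],[[-0.4,-4,0],[0,0,0]],[[-0.4,-4,0],[0,0,0]]]}}

```text
time_s: 10.3
eef_pos: [503.0, -187.8, 5.7]
tool_rot: [0.0, 0.999, -0.046, 0.001]
ft_force: [0.4, -0.1, 0.3]
width: 0.001
grip_force: 0.1
```

Call:
{"op": "carry_out", "data": {"targets": [[[-0.4,-4,0],[0,0,0]],[[-0.8,-8,0],[0,0,0]],[[-0.8,-8,0],[0,0,0]],[[-0.8,-8,0],[0,0,0]],[[-0.8,-8,0],[0,0,0]],[[-0.8,-8,0],[0,0,0]],[[-0.8,-8,0],[0,0,0]],[[-0.6,-6,0],[0,0,0]],[[-0.4,-4,0],[0,0,0]],[[-0.2,-2,0],[0,0,0]]]}}

```text
time_s: 11.13
eef_pos: [495.9, -251.7, 4.6]
tool_rot: [0.0, 0.999, -0.047, -0.0]
ft_force: [-0.3, -0.2, -0.3]
width: 0.005
grip_force: 0.1
```

```bash
python3 wd.py w5
```

```text
t 11.1333 tcp [ 495.9 -251.7    4.6] F [-0.32 -0.25 -0.31]
px [126.  28.] med [ 608.3 -213.8   40.9]
  quad px [[0, 0], [0, 36], [223, 72], [231, 0]] z~0: [[637.0, -136.4], [621.3, -130.9], [593.6, -242.8], [626.3, -250.9]] depthpts [[621.2, -166.3, 40.9], [609.3, -162.4, 41.2], [588.5, -246.6, 40.9], [613.0, -252.7, 41.5]]
px [489. 190.] med [ 523.1 -363.1   35.1]
  quad px [[511, 19], [451, 292], [511, 260]] z~0: [[604.8, -391.2], [445.8, -376.1], [466.1, -411.9]] depthpts [[600.0, -371.0, 25.3], [464.1, -359.1, 23.9], [521.9, -331.6, 86.8]]
px [347. 240.] med [ 494.  -306.6    7. ]
  quad px [[271, 217], [282, 263], [412, 261], [416, 215]] z~0: [[509.5, -261.8], [477.6, -266.4], [471.3, -349.1], [502.6, -349.7]] depthpts [[509.7, -261.8, 0.5], [506.1, -263.9, 49.7], [471.6, -348.8, 0.5], [502.7, -349.6, 0.2]]
  zslope vs y [ 0.122 44.328]
px [ 67. 348.] med [ 430.9 -117.4    7.9]
  quad px [[43, 347], [48, 363], [99, 359], [66, 329]] z~0: [[427.4, -94.8], [413.3, -94.2], [413.4, -131.4], [440.8, -115.0]] depthpts [[502.2, -178.6, 85.4], [421.0, -102.1, 8.0], [412.8, -130.9, -0.6], [441.2, -115.5, 0.5]]
  zslope vs y [ 0.291 40.697]
```

View pics/w5.png

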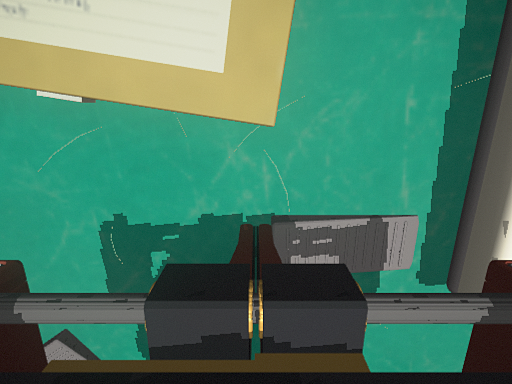

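The wedge, at (347,240), is flush with the finger. Its thin end is at (485,-350) heading -94.5°, so it will reach y = -380 at x of about 482.6, under the foot. I push on, slowing down near contact.

Call:
{"op": "carry_out", "data": {"targets": [[[-0.3,-4,0],[0,0,0]],[[-0.5,-6,0],[0,0,0]],[[-0.5,-6,0],[0,0,0]],[[-0.4,-4,0],[0,0,0]],[[-0.3,-3,0],[0,0,0]],[[-0.2,-2,0],[0,0,0]],[[-0.1,-1,0],[0,0,0]],[[0,0,0],[0,0,0]],[[0,0,0],[0,0,0]],[[0,0,0],[0,0,0]]]}}

```text
time_s: 12.02
eef_pos: [493.9, -276.5, 4.6]
tool_rot: [-0.0, 0.999, -0.046, -0.0]
ft_force: [1.5, -0.3, 0.2]
width: 0.01
grip_force: 0.0
```

Call:
{"op": "carry_out", "data": {"targets": [[[0,-0.5,0],[0,0,0]],[[-0.1,-0.5,0],[0,0,0]],[[0,-0.5,0],[0,0,0]],[[-0.1,-0.5,0],[0,0,0]],[[0,-0.5,0],[0,0,0]],[[-0.1,-0.5,0],[0,0,0]],[[0,0,0],[0,0,0]],[[0,0,0],[0,0,0]],[[0,0,0],[0,0,0]],[[0,0,0],[0,0,0]]]}}

```text
time_s: 12.85
eef_pos: [493.5, -279.8, 4.7]
tool_rot: [0.0, 0.999, -0.046, 0.0]
ft_force: [-0.3, 0.8, 0.4]
width: 0.012
grip_force: 0.0
```

Call:
{"op": "carry_out", "data": {"targets": [[[-0.1,-0.5,0],[0,0,0]],[[0,-0.5,0],[0,0,0]],[[-0.1,-0.5,0],[0,0,0]],[[0,-0.5,0],[0,0,0]],[[-0.1,-0.5,0],[0,0,0]],[[0,-0.5,0],[0,0,0]],[[0,0,0],[0,0,0]],[[0,0,0],[0,0,0]],[[0,0,0],[0,0,0]],[[0,0,0],[0,0,0]]]}}

```text
time_s: 13.68
eef_pos: [493.2, -282.8, 4.7]
tool_rot: [0.0, 0.999, -0.046, 0.0]
ft_force: [0.0, -1.1, -0.1]
width: 0.006
grip_force: 0.0
```

Call:
{"op": "carry_out", "data": {"targets": [[[-0.1,-0.5,0],[0,0,0]],[[0,-0.5,0],[0,0,0]],[[-0.1,-0.5,0],[0,0,0]],[[0,-0.5,0],[0,0,0]],[[0,0,0],[0,0,0]],[[0,0,0],[0,0,0]],[[0,0,0],[0,0,0]],[[0,0,0],[0,0,0]],[[0,0,0],[0,0,0]],[[0,0,0],[0,0,0]]]}}

```text
time_s: 14.52
eef_pos: [493.0, -284.8, 4.7]
tool_rot: [0.0, 0.999, -0.046, 0.0]
ft_force: [0.2, -0.2, -0.2]
width: 0.005
grip_force: 0.0
```

```bash
python3 wd.py w6
```

```text
t 14.5167 tcp [ 493.  -284.8    4.7] F [ 0.21 -0.2  -0.21]
px [75. 31.] med [ 605.8 -225.4   40.9]
  quad px [[0, 0], [0, 50], [140, 73], [143, 0]] z~0: [[634.0, -169.3], [611.9, -161.7], [594.3, -232.0], [627.5, -240.3]] depthpts [[618.3, -199.3, 40.9], [601.7, -193.3, 40.6], [588.3, -246.6, 41.1], [613.3, -252.9, 41.2]]
px [460. 154.] med [ 543.3 -371.    50.8]
  quad px [[511, 0], [438, 0], [392, 292], [511, 260]] z~0: [[610.6, -423.1], [614.0, -386.8], [446.6, -370.5], [463.3, -445.2]] depthpts [[598.3, -382.9, 50.7], [607.4, -372.6, 24.8], [464.5, -359.0, 24.1], [519.1, -364.7, 86.9]]
px [337. 241.] med [ 491.4 -333.6    8. ]
  quad px [[272, 225], [283, 263], [390, 270], [398, 217]] z~0: [[501.3, -295.2], [474.6, -300.2], [463.2, -368.6], [499.5, -372.1]] depthpts [[505.0, -295.0, 8.9], [482.2, -299.5, 13.2], [464.3, -367.8, 1.7], [501.3, -370.0, 4.2]]
  zslope vs y [ 0.127 50.524]
```

View pics/w6.png

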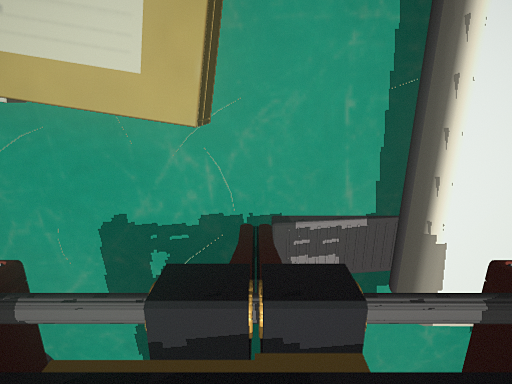

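The wedge is entering under the housing at (395,245) and there is no resistance yet. The contact estimate is another 6 to 11 mm on.

Call:
{"op": "carry_out", "data": {"targets": [[[0,-0.5,0],[0,0,0]],[[-0.1,-0.5,0],[0,0,0]],[[0,-0.5,0],[0,0,0]],[[-0.1,-0.5,0],[0,0,0]],[[0,-0.5,0],[0,0,0]],[[-0.1,-0.5,0],[0,0,0]],[[0,-0.5,0],[0,0,0]],[[-0.1,-0.5,0],[0,0,0]],[[0,0,0],[0,0,0]],[[0,0,0],[0,0,0]]]}}

```text
time_s: 15.4
eef_pos: [492.6, -288.9, 4.6]
tool_rot: [0.0, 0.999, -0.046, -0.0]
ft_force: [-1.0, -0.4, -0.3]
width: 0.004
grip_force: 0.0
```

Call:
{"op": "carry_out", "data": {"targets": [[[0,-0.5,0],[0,0,0]],[[-0.1,-0.5,0],[0,0,0]],[[0,-0.5,0],[0,0,0]],[[0,-0.5,0],[0,0,0]],[[0,0,0],[0,0,0]],[[0,0,0],[0,0,0]],[[0,0,0],[0,0,0]],[[0,0,0],[0,0,0]],[[0,0,0],[0,0,0]],[[0,0,0],[0,0,0]]]}}

```text
time_s: 16.23
eef_pos: [492.5, -290.8, 4.7]
tool_rot: [0.0, 0.999, -0.046, 0.0]
ft_force: [0.7, -0.3, -0.6]
width: 0.005
grip_force: 0.0
```

Call:
{"op": "carry_out", "data": {"targets": [[[0,-0.5,0],[0,0,0]],[[-0.1,-0.5,0],[0,0,0]],[[0,-0.5,0],[0,0,0]],[[0,-0.5,0],[0,0,0]],[[0,0,0],[0,0,0]],[[0,0,0],[0,0,0]],[[0,0,0],[0,0,0]],[[0,0,0],[0,0,0]],[[0,0,0],[0,0,0]],[[0,0,0],[0,0,0]]]}}

```text
time_s: 17.07
eef_pos: [492.4, -292.8, 4.6]
tool_rot: [-0.0, 0.999, -0.046, -0.0]
ft_force: [0.6, 0.3, 0.0]
width: 0.008
grip_force: 0.0
```

Call:
{"op": "carry_out", "data": {"targets": [[[0,-0.4,0],[0,0,0]],[[-0.1,-0.4,0],[0,0,0]],[[0,-0.4,0],[0,0,0]],[[0,-0.4,0],[0,0,0]],[[0,0,0],[0,0,0]],[[0,0,0],[0,0,0]],[[0,0,0],[0,0,0]],[[0,0,0],[0,0,0]],[[0,0,0],[0,0,0]],[[0,0,0],[0,0,0]]]}}

```text
time_s: 17.9
eef_pos: [492.3, -294.4, 4.7]
tool_rot: [0.0, 0.999, -0.046, -0.0]
ft_force: [-0.4, 0.6, 0.4]
width: 0.007
grip_force: 0.0
```

Call:
{"op": "carry_out", "data": {"targets": [[[0,-0.4,0],[0,0,0]],[[-0.1,-0.4,0],[0,0,0]],[[0,-0.4,0],[0,0,0]],[[0,0,0],[0,0,0]],[[0,0,0],[0,0,0]],[[0,0,0],[0,0,0]],[[0,0,0],[0,0,0]],[[0,0,0],[0,0,0]],[[0,0,0],[0,0,0]],[[0,0,0],[0,0,0]]]}}

```text
time_s: 18.73
eef_pos: [492.2, -295.6, 4.6]
tool_rot: [0.0, 0.999, -0.046, -0.0]
ft_force: [-0.5, -0.1, -0.5]
width: 0.003
grip_force: 0.0
```

Call:
{"op": "carry_out", "data": {"targets": [[[0,-0.4,0],[0,0,0]],[[-0.1,-0.4,0],[0,0,0]],[[0,-0.4,0],[0,0,0]],[[0,0,0],[0,0,0]],[[0,0,0],[0,0,0]],[[0,0,0],[0,0,0]],[[0,0,0],[0,0,0]],[[0,0,0],[0,0,0]],[[0,0,0],[0,0,0]],[[0,0,0],[0,0,0]]]}}

```text
time_s: 19.57
eef_pos: [492.1, -296.7, 4.7]
tool_rot: [-0.0, 0.999, -0.046, 0.0]
ft_force: [0.3, 1.5, 1.0]
width: 0.003
grip_force: 0.7
```

```bash
python3 wd.py w7|grep -v "px \[7"
```

```text
t 19.5667 tcp [ 492.1 -296.7    4.7] F [0.32 1.48 1.03]
px [58. 32.] med [ 604.9 -230.2   40.9]
  quad px [[0, 0], [0, 56], [110, 73], [111, 0]] z~0: [[633.1, -181.2], [608.3, -172.6], [594.9, -228.0], [628.1, -236.3]] depthpts [[617.7, -210.5, 40.1], [598.5, -205.3, 41.7], [588.7, -246.1, 40.2], [614.1, -252.2, 39.6]]
px [447. 151.] med [ 544.8 -376.8   51.3]
  quad px [[408, 0], [369, 288], [481, 292], [511, 0], [495, 43], [507, 0]] z~0: [[614.5, -383.8], [450.2, -367.2], [440.3, -440.9], [609.8, -435.0], [590.8, -429.7], [610.0, -433.0]] depthpts [[608.2, -372.6, 23.1], [467.5, -357.9, 24.1], [480.6, -397.8, 52.0], [596.8, -392.7, 53.3], [583.8, -388.8, 53.7], [597.1, -391.9, 52.6]]
px [326. 241.] med [ 491.9 -338.     9. ]
  quad px [[272, 225], [283, 263], [369, 272], [376, 219]] z~0: [[500.5, -307.1], [473.8, -312.1], [462.1, -367.0], [498.5, -370.6]] depthpts [[505.8, -306.8, 13.0], [481.2, -311.4, 13.0], [465.4, -365.0, 5.1], [500.5, -368.8, 4.6]]
  zslope vs y [ 0.128 52.216]
```

Resistance begins (1.5 N, with pad force showing). From here I move in fine steps.

Call:
{"op": "carry_out", "data": {"targets": [[[0,-0.2,0],[0,0,0]],[[0,-0.2,0],[0,0,0]],[[0,-0.2,0],[0,0,0]],[[0,0,0],[0,0,0]],[[0,0,0],[0,0,0]],[[0,0,0],[0,0,0]],[[0,0,0],[0,0,0]],[[0,0,0],[0,0,0]],[[0,0,0],[0,0,0]],[[0,0,0],[0,0,0]]]}}

```text
time_s: 20.45
eef_pos: [492.1, -297.4, 4.6]
tool_rot: [-0.0, 0.999, -0.046, -0.0]
ft_force: [1.1, 2.3, 0.8]
width: 0.008
grip_force: 1.3
```

Call:
{"op": "carry_out", "data": {"targets": [[[0,-0.2,0],[0,0,0]],[[0,-0.2,0],[0,0,0]],[[0,0,0],[0,0,0]],[[0,0,0],[0,0,0]],[[0,0,0],[0,0,0]],[[0,0,0],[0,0,0]],[[0,0,0],[0,0,0]],[[0,0,0],[0,0,0]],[[0,0,0],[0,0,0]],[[0,0,0],[0,0,0]]]}}

```text
time_s: 21.28
eef_pos: [492.2, -297.7, 4.7]
tool_rot: [-0.0, 0.999, -0.046, 0.0]
ft_force: [0.8, 3.7, 0.1]
width: 0.011
grip_force: 1.8
```

It is snug at about 3.7 N. I back straight off and rise, then press the corner again.

Call:
{"op": "carry_out", "data": {"targets": [[[0.1,1,0],[0,0,0]],[[0.4,4,0],[0,0,0]],[[1,10,0],[0,0,0]],[[1,10,5],[0,0,0]],[[0,0,25],[0,0,0]],[[0,0,30],[0,0,0]],[[0,0,30],[0,0,0]],[[0,0,8],[0,0,0]],[[0,0,0],[0,0,0]],[[0,0,0],[0,0,0]]]}}

```text
time_s: 22.12
eef_pos: [494.7, -272.2, 102.8]
tool_rot: [0.0, 0.999, -0.046, 0.0]
ft_force: [-0.5, 0.4, 0.3]
width: 0.009
grip_force: 0.0
```

```bash
python3 wd.py w8; python3 - <<'E'
import cv2;p=cv2.imread("pics/w8.png");cv2.imwrite("pics/w8c.png",cv2.resize(p[0:260,200:512],None,fx=2.3,fy=2.3))
E
```

```text
t 22.1167 tcp [ 494.7 -272.2  102.8] F [-0.47  0.36  0.3 ]
px [115.  37.] med [ 629.5 -189.4   40.9]
  quad px [[0, 0], [0, 56], [209, 90], [218, 0]] z~0: [[673.4, -84.7], [633.8, -71.1], [591.5, -240.6], [657.6, -256.8]] depthpts [[657.6, -114.8, 41.0], [624.2, -103.1, 40.8], [588.5, -246.3, 40.5], [644.3, -260.1, 41.0]]
px [430. 126.] med [ 547.4 -400.9   52. ]
  quad px [[379, 0], [360, 178], [293, 218], [501, 240], [483, 284], [511, 226], [441, 222], [511, 197], [511, 0]] z~0: [[646.0, -384.0], [502.0, -370.2], [468.0, -305.8], [425.7, -510.2], [376.6, -498.7], [440.1, -517.8], [450.6, -449.2], [470.2, -513.3], [636.5, -488.3]] depthpts [[639.9, -375.2, 21.9], [508.2, -362.0, 23.6], [472.7, -304.6, 12.0], [453.2, -466.6, 49.8], [381.2, -493.5, 6.2], [466.6, -469.6, 53.3], [474.8, -415.0, 52.9], [490.8, -465.8, 53.5], [622.5, -443.0, 57.2]]
px [ 14. 166.] med [543.7 -54.7   3.1]
  quad px [[29, 134], [0, 169], [29, 139], [0, 204]] z~0: [[569.5, -75.6], [540.9, -39.2], [565.2, -74.2], [507.9, -27.8]] depthpts [[569.5, -74.9, -0.9], [540.9, -39.1, -0.1], [565.1, -73.3, -1.1], [508.0, -28.3, 0.5]]
  zslope vs y [0.043 5.464]
px [442. 266.] med [ 422.2 -433.6   31.3]
  quad px [[420, 249], [419, 259], [452, 286], [465, 281], [466, 273], [431, 245]] z~0: [[423.2, -430.7], [412.0, -430.5], [377.2, -466.8], [381.9, -479.7], [391.4, -479.7], [426.6, -441.4]] depthpts [[423.6, -430.3, 0.8], [413.1, -429.4, 1.9], [409.6, -435.4, 44.1], [413.3, -446.4, 43.8], [392.3, -478.6, 1.4], [426.9, -441.1, 0.5]]
px [107. 280.] med [ 422.2 -115.7    7.7]
  quad px [[82, 277], [98, 292], [134, 292], [106, 260]] z~0: [[423.1, -85.5], [404.0, -97.6], [400.5, -135.2], [440.0, -114.7]] depthpts [[422.9, -85.3, -0.3], [403.1, -96.7, -1.3], [403.7, -137.8, 5.0], [441.1, -116.1, 2.2]]
  zslope vs y [ 0.143 23.666]
```

View pics/w8c.png

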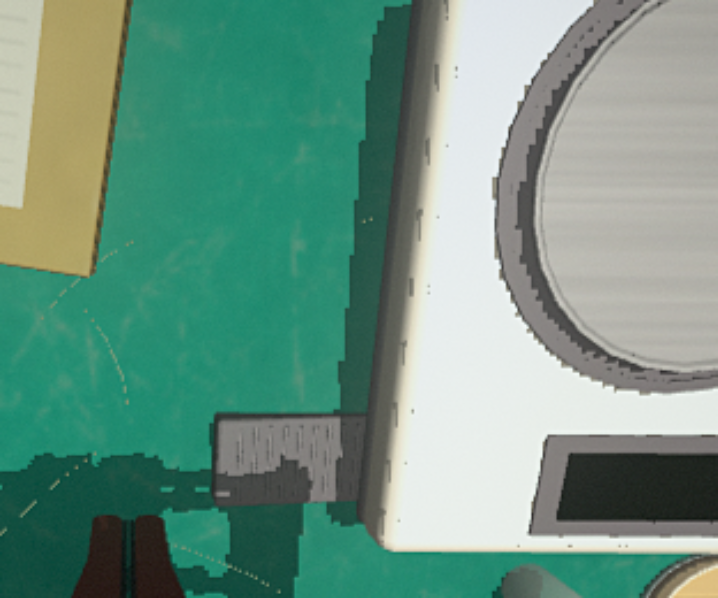

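The crop shows the wedge lying straight under the corner, heel at (213,460), with the balance in place. Now the second press.

Call:
{"op": "carry_out", "data": {"targets": [[[-2,-18,0],[0,0,0]],[[-2,-20,0],[0,0,0]],[[-2,-20,0],[0,0,0]],[[-2,-20,0],[0,0,0]],[[-2,-20,0],[0,0,0]],[[-2,-11,-15],[0,0,0]],[[0,0,-20],[0,0,0]],[[0,0,-9],[0,0,0]],[[0,0,-4],[0,0,0]],[[0,0,-1],[0,0,0]]]}}

```text
time_s: 23.0
eef_pos: [480.7, -380.6, 52.4]
tool_rot: [-0.001, 0.999, -0.046, -0.002]
ft_force: [-5.2, 0.9, 6.2]
width: 0.002
grip_force: 3.1
```

Call:
{"op": "carry_out", "data": {"targets": [[[0,0,-0.3],[0,0,0]],[[0,0,-0.3],[0,0,0]],[[0,0,-0.3],[0,0,0]],[[0,0,-0.2],[0,0,0]],[[0,0,0],[0,0,0]],[[0,0,0],[0,0,0]],[[0,0,0],[0,0,0]],[[0,0,0],[0,0,0]],[[0,0,0],[0,0,0]],[[0,0,0],[0,0,0]]]}}

```text
time_s: 23.83
eef_pos: [482.6, -381.9, 52.5]
tool_rot: [0.0, 0.999, -0.046, -0.0]
ft_force: [0.2, -0.0, -0.2]
width: 0.001
grip_force: 0.0
```

Call:
{"op": "carry_out", "data": {"targets": [[[0,0,-0.2],[0,0,0]],[[0,0,-0.2],[0,0,0]],[[0,0,0],[0,0,0]],[[0,0,0],[0,0,0]],[[0,0,0],[0,0,0]],[[0,0,0],[0,0,0]],[[0,0,0],[0,0,0]],[[0,0,0],[0,0,0]],[[0,0,0],[0,0,0]],[[0,0,0],[0,0,0]]]}}

```text
time_s: 24.67
eef_pos: [482.6, -381.9, 52.4]
tool_rot: [0.0, 0.999, -0.046, 0.0]
ft_force: [-1.7, 1.1, 5.2]
width: 0.007
grip_force: 2.7
```

Call:
{"op": "carry_out", "data": {"targets": [[[0,0,-0.2],[0,0,0]],[[0,0,-0.2],[0,0,0]],[[0,0,0],[0,0,0]],[[0,0,0],[0,0,0]],[[0,0,0],[0,0,0]],[[0,0,0],[0,0,0]],[[0,0,0],[0,0,0]],[[0,0,0],[0,0,0]],[[0,0,0],[0,0,0]],[[0,0,0],[0,0,0]]]}}

```text
time_s: 25.5
eef_pos: [482.7, -381.9, 52.3]
tool_rot: [0.0, 0.999, -0.046, 0.0]
ft_force: [-3.3, 2.1, 8.2]
width: 0.005
grip_force: 4.1
```

The corner now stands firm: 8 N moves it 0.2 mm, where 2 to 3 N used to move it 4 mm. I lift off and make a last check.

Call:
{"op": "carry_out", "data": {"targets": [[[0,0,1],[0,0,0]],[[0,0,5],[0,0,0]],[[0,0,20],[0,0,0]],[[0,0,30],[0,0,0]],[[0,0,30],[0,0,0]],[[-5,15,30],[0,0,0]],[[-10,20,30],[0,0,0]],[[-10,20,0],[0,0,0]],[[0,0,0],[0,0,0]],[[0,0,0],[0,0,0]]]}}

```text
time_s: 26.33
eef_pos: [457.7, -326.2, 198.4]
tool_rot: [0.0, 0.999, -0.045, 0.0]
ft_force: [1.2, -0.4, 0.2]
width: 0.001
grip_force: 0.0
```

```bash
python3 w.py w9|egrep "^t|rect \[ ?(4|5)"; python3 - <<'E'
from h import *
p,d=grab_frame("top");C=cam("top");cv2.imwrite("pics/top1.png",p);p0=cv2.imread("pics/top0.png")
s=read_state();D=np.load("pics/w9.npy");W=cam("wrist",s)
ys,xs=np.mgrid[0:384,0:512];P=dep(W,np.c_[xs.ravel(),ys.ravel()],D)
c,s_=np.cos(-.099),np.sin(-.099);q=P[:,:2]-[548,-449];L=np.c_[c*q[:,0]+s_*q[:,1],-s_*q[:,0]+c*q[:,1]]
for a,b in((-72,62),(-72,-62),(72,62),(72,-62)):
    k=(np.abs(L-[a,b]).max(1)<8)&(abs(P[:,2]-52)<12);print(a,b,k.sum(),np.median(P[k,2]) if k.sum() else None)
cv2.imwrite("pics/cmp.png",np.hstack([p0[100:260,90:400],p[100:260,90:400]]))
E
```

```text
t 26.3333 tcp [ 457.7 -326.2  198.4] q [ 0.     0.999 -0.045  0.   ] F [ 1.17 -0.42  0.21]
4 px [364.  88.] 31346 z 52.6 rect [ 540.8 -422.9] [217.8 166.1] 84.8
50 px [ 16. 136.] 717 z 3.6 rect [530.4 -41.3] [ 17.2 106.6] 45.1
115 px [351. 202.] 437 z 34.1 rect [ 421.1 -435.5] [36.7 18.8] 41.4
131 px [103. 226.] 1140 z 5.7 rect [ 405.9 -121.8] [70.  32.4] 33.4
-72 62 224 50.45981148083192
-72 -62 223 51.102870402484314
72 62 191 50.352634686760666
72 -62 208 50.416413248803906
```

View pics/cmp.png

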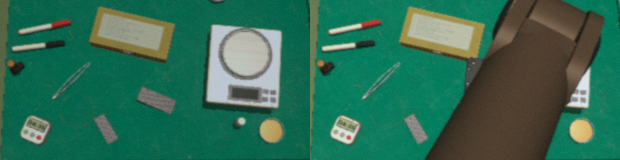

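The before and after pair shows the bystanders where they were; the arm hides the balance in the top view. In the wrist depth the four corners of the balance read within 0.8 mm of each other, so it stands level.

```bash
python3 -c "from plant import *;print(finish_job())"
```

```text
the job is handed in; nothing more can be done
None
```

The job is handed in: the corner rocked about 4 mm at the first press, the wedge is now snug under the front left foot (pushed home at about 3.7 N), and at the second press the corner held firm under 8 N, with the balance level to within 0.8 mm; the first press overshot to 24 N once the foot met the table.

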